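# Extend the telescopic pick-up stick and hold it out

### The job

The telescopic magnet pick-up stick lies in the shallow steel tray with its release button facing sideways. Roll the stick's handle along the tray floor until the button faces straight up, press the button so that the first tube springs out to its stop, then take the magnet head, pull it straight out until the second tube reaches its stop too, and finish while still holding the head there, fully extended, with the handle lying in the tray and against its front rim. Do not lift the handle out of the tray, and leave the other things on the worktop where they are.

Things in the scene. Friction and masses are not known exactly. Their poses are not given: they have to be found in the camera images.
- tray: Shallow steel tray, fixed, outside 186 mm (x) by 140 mm (y). Origin: centre of its underside, on the worktop; z up. Floor 3 mm thick; rims 5 mm thick, tops 12 mm above the worktop. The +x rim is the front rim: the tubes pass over it and the handle's front end butts against it when the stick is pulled. Its +x points to the robot's right (world -y), give or take 0.3 rad.
- handle: Grey handle of the loose pick-up stick, a cylinder 40 mm across, 150 mm long. Origin: its middle, on the axis, 23 mm above the worktop. x runs along the stick to the magnet head, about along the tray's x; z points out through the button. At the start z points to the tray's -y (the robot's side): it must roll a quarter turn towards the tray's +y, about 31 mm of travel.
- button_top (a point): Middle of the outer face of the black release button: 20 mm along the stick, 12 mm across, 5 mm proud of the handle, 25 mm from the axis, 45 mm ahead of the handle's origin. It presses 4 mm in; the catch lets go at about 3 mm, the spring gives 1.5 to 3.5 N, and it comes up again when let go.
- mid_tube (a joint): First (thicker, 14 mm) steel tube with a 19 mm dark collar: 0 (up to 0.001) = locked in the handle, 0.040 = out at its stop. When the button is pressed a spring of 3 to 4 N drives it out all the way by itself in about half a second, and it stays out.
- inner_tube (a joint): Second (thinner, 9 mm) steel tube, which carries the magnet head: 0 = in, 0.080 = out at its stop. A spring draws it back in with 1.2 N at 0 and 2.8 N at 0.080, so it must be held out. Pulling it does not release the first tube.
- magnet_head: Steel magnet head at the end of the stick, a cylinder 20 mm across, 30 mm long, on the stick's axis; grasp it across. Origin: its middle, 111 mm ahead of the handle's origin when all is in, 151 mm once the first tube is out, 231 mm fully extended; about 23 mm above the bare worktop. Axes as the handle's.
- day_dots: Bystander: yellow label roll, 72 mm across, 26 mm high, standing flat to the robot's side of the magnet head. Origin: centre of its underside.
- spice_a: Bystander: spice jar, 45 mm across, 106 mm high, beyond the magnet head. Origin: centre of its underside.
- tape_roll: Bystander: roll of tape, 96 mm across, 25 mm high, to the right. Origin: centre of its underside.
- cup_redlid: Bystander: clear tub with a red lid, 99x114x59 mm, to the right. Origin: centre of its underside.
- bench_scraper: Bystander: bench scraper lying flat, 108x152x20 mm, to the left. Origin: centre of its underside.
- portion_0: Bystander: small clear tub, 76x90x38 mm, far right. Origin: centre of its underside.
- squeeze_oil: Bystander: squeeze bottle, 65 mm across, 221 mm high, back left. Origin: centre of its underside.
- balance (a point): The stick's balance point, on its axis 15 mm ahead of the handle's origin; the stick weighs about 0.5 kg. The handle rolls without sliding, also when pushed slowly from the side at axis height near here; its rubbery grip makes it stop within a few mm when the push ends.

How it is judged:
By the outcome, as a careful person would: the job done as asked, in the order asked, and still so for the second after the job is handed in, while the arm keeps its last pose, push and grip.
It also fails if it takes over 51 s, if anything falls off the work surface, if the arm or the gripper's body presses on something with over 40 N, if the wrist force passes 120 N, or if a joint passes its speed limit or range.

### The arm

A 6-joint arm with a two-finger parallel gripper is mounted at the origin on a cart in front of the work surface, level with it; the furniture and walls round the work are solid. World frame = base frame: x ahead of the robot, y to its left, z up, the work surface at z = 0. Lengths are in m, angles in rad, forces in N, time in s.
With the tool pointing down it reaches from about 0.35 to 0.875 m from the base axis. Payload 4.2 kg.
Tool frame: the origin (TCP) lies midway between the tips of the shut fingers; the grasp point (between the pads) lies 19 mm behind it; z points along the fingers, y is the direction in which the jaws open and shut (so a half turn about z gives the same grasp; the last joint's range is limited). The gripper opens to 85 mm and grips with 20 to 120 N. Pads are 22 mm wide; open, the fingers measure 114 mm over their backs; the gripper's body (76 mm by 85 mm) begins 54 mm behind the grasp point. The pads swing forward as they close: fully open they stand 13 mm farther back than shut.
Start: joints at [1.483, 0.385, 0.008, 0, -1.194, -0.259], TCP at [0.212, 0.588, 0.2] pointing down, gripper open.
Joint ranges: [-3.14, 3.14], [-1.21, 2.06], [-1.07, 1.41], [-3.16, 2.05], [-2.99, -0.16], [-3.1, 3.1]. Speed limits (rad/s): [2.79, 2.79, 3.14, 3.14, 3.14, 3.14].

### API

Orientations are given as a 3x3 rotation matrix whose columns are the frame's x, y, z axes.
In Python, from station import r gives the robot as it stands.
- The arm moves only by the tool carry_out, never from a script. Its argument "series" is a list that holds one entry, the list of rows, each a list of 5 numbers: the shift along the tool's x, y, z in m, then the turn about the tool's z in rad, then the opening in per cent of the stroke, from 0 (shut) to 100 (fully open). In form: [[[x, y, z, yaw, grip], ...]]. A call has 1 to 10 rows; each row is the pose to reach, as a shift and turn from the pose commanded when the call began, along the tool's axes at that moment; what a row does not reach only later rows make up. A row lasts 1/12 s, in which the tool goes at most 41.7 mm and 7.16 degrees, less where a joint would pass 70% of its speed; a pose out of reach is approached as far as the arm can. A call with a gripper value outside its range is refused whole. The fingers move at their own pace and stop on an object; "force" is the grip in N (left out, the last holds). Time passes only in rows, so rows that repeat a pose let the fingers close. It gives the time, the measured TCP pose, the force and the opening at its end, in the units of the state.
- r.state(): the state, without advancing time (a new reading comes with each control period).
- r.capture(name): name is "scene" or "top" or "wrist"; returns the picture (400x640x3 uint8, red, green, blue); there is no depth.
- r.get_calibration(name): a dict with "vfov" (degrees; the focal length in pixels is half the picture's height over the tangent of half this angle, whatever the lens; pixels are square), "cx", "cy" (the principal point, pixels), "R" (3x3) and "t" (3): a world point X has camera coordinates R X + t; the wrist camera has in their place "hand_eye" (4x4, takes a point from camera to tool coordinates, whose origin is the TCP and whose axes are the flange's). Camera axes: x right, y down, z forward; pixel columns grow to the right and rows downward; lengths in m; the calibration is good to about 2 mm. A picture is of the moment at which its call begins: read the wrist's pose just before it. get_calibration takes no time and is no camera call.
- r.finish_job(): hands the job in, once; it reports no verdict.
The state is a dict: "t": time; "q": joint angles; "joint_velocities": joint speeds; "joint_efforts": joint torques, N m; "tool_pos": TCP position; "ee_rot": TCP orientation; "wrist_force": force on the tool from outside, world axes, zero at the start; "wrist_torque": the same for the moment, N m; "opening": finger opening in m.
Only numpy, scipy, OpenCV 4.12 (cv2) and the standard library are available. Lean on these libraries where they do the work, as an engineer would, in place of code of your own. Each camera call takes 0.05 s, during which the arm holds its last target. There are 200 camera calls.

## Working session

There is one attempt and no reset: what is moved stays moved. The work goes in short steps, Python scripts to look and compute and a tool call to move; the robot and the scene stay as the last step left them, time stands still between calls to the robot, and variables do not carry over. Pictures are saved under pics/ and viewed, about 8 in all and at most 12, crops included, and the job is handed in when it is done.

Besides the shell and the picture viewer there is one more tool, called after "Emit:" in YAML: its name, and indented under it one key for each argument. carry_out: Moves the arm, as the interface text tells. Its arguments: {"type":"object","properties":{"series":{"type":"array"},"force":{"type":"number"}},"required":["series"]}

```bash
mkdir -p pics; ls; python3 - <<'E'
from station import r
import cv2,numpy as np
s=r.state();print({k:np.round(v,3).tolist() for k,v in s.items()})
for n in("scene","top"):
    cv2.imwrite(f"pics/{n}0.png",r.capture(n)[...,::-1]);c=r.get_calibration(n);print(n,{k:np.round(v,3).tolist() for k,v in c.items()})
print(r.get_calibration("wrist"))
E
```

```text
pics
{'t': 0.0, 'q': [1.483, 0.386, 0.007, -0.001, -1.194, -0.259], 'joint_velocities': [0.001, -0.002, -0.0, 0.001, -0.0, 0.001], 'joint_efforts': [0.0, -39.229, 18.84, 4.186, -0.005, 0.0], 'tool_pos': [0.212, 0.587, 0.199], 'ee_rot': [[0.94, -0.34, -0.001], [-0.34, -0.94, -0.002], [0.0, 0.002, -1.0]], 'wrist_force': [0.102, 0.386, -0.319], 'wrist_torque': [0.041, 0.023, 0.016], 'opening': 0.085}
scene {'vfov': 51.336, 'cx': 311.391, 'cy': 198.872, 'R': [[0.682, -0.731, 0.0], [-0.473, -0.441, -0.763], [0.558, 0.52, -0.647]], 't': [-0.414, 0.277, 1.378]}
top {'vfov': 46.187, 'cx': 323.091, 'cy': 201.949, 'R': [[-0.003, -1.0, -0.004], [-0.976, 0.004, -0.22], [0.22, 0.004, -0.976]], 't': [-0.042, 0.589, 1.713]}
{'vfov': 69.4762938056892, 'cx': 319.65022379531587, 'cy': 198.4083164938249, 'hand_eye': array([[-0.0012006 , -0.95384616, -0.30029328,  0.07604821],
       [ 0.99999813, -0.00160075,  0.0010865 , -0.00101854],
       [-0.00151705, -0.30029141,  0.9538463 , -0.17327132],
       [ 0.        ,  0.        ,  0.        ,  1.        ]])}
```

View pics/top0.png

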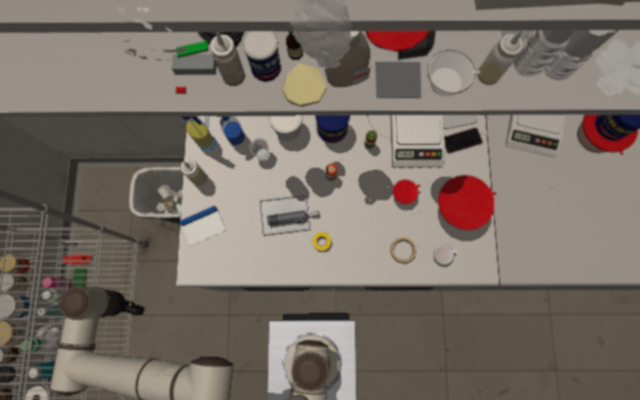

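View pics/scene0.png

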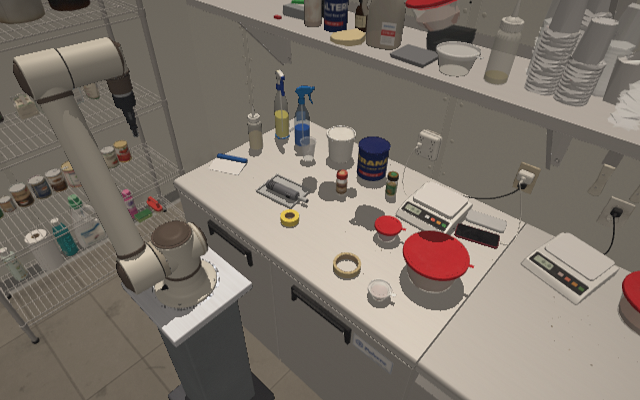

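The top view shows the tray around (285,215), the handle around (287,218), the head around (315,214), the label roll at (322,241) and the spice jar around (332,171).

```bash
cat > h.py <<'E'
from station import r
import numpy as np,cv2
def cam(n,s=None):
    c=r.get_calibration(n);f=200/np.tan(np.radians(c["vfov"])/2)
    if n=="wrist":
        s=s or r.state();H=np.array(c["hand_eye"]);Rt=np.array(s["ee_rot"])
        R=Rt@H[:3,:3];o=Rt@H[:3,3]+np.array(s["tool_pos"])
    else:
        R=np.array(c["R"]).T;o=-R@np.array(c["t"])
    return f,c["cx"],c["cy"],R,o
def pix(C,uv,z):
    f,cx,cy,R,o=C;uv=np.atleast_2d(uv).astype(float)
    d=np.c_[(uv[:,0]-cx)/f,(uv[:,1]-cy)/f,np.ones(len(uv))]@R.T
    return o+d*((z-o[2])/d[:,2])[:,None]
def proj(C,X):
    f,cx,cy,R,o=C;p=(np.atleast_2d(X)-o)@R
    return np.c_[p[:,0]/p[:,2]*f+cx,p[:,1]/p[:,2]*f+cy]
def shot(name):
    s=r.state();im=r.capture("wrist")[...,::-1].copy();cv2.imwrite(f"pics/{name}.png",im)
    return im,cam("wrist",s),s
def totool(s,X): # world displacement from the tcp in tool axes
    return np.array(s["ee_rot"]).T@(np.array(X)-np.array(s["tool_pos"]))
E
python3 - <<'E'
from h import *
C=cam("top")
for n,p,z in[("tray corners",[(261,199),(305,196),(311,231),(264,235)],.012),("handle",(287,218),.023),("head",(315,214),.023),("roll",(322,241),.026),("spice",(332,171),.106)]:
    print(n,pix(C,p,z).round(3).tolist())
im=r.capture("top")[...,::-1]
cv2.imwrite("pics/top1.png",cv2.resize(im[150:260,180:360],None,fx=4,fy=4,interpolation=cv2.INTER_CUBIC))
s=r.state();print(totool(s,[.5,.1,.3]).round(3))
E
```

```text
tray corners [[0.613, 0.199, 0.012], [0.625, 0.027, 0.012], [0.486, 0.003, 0.012], [0.471, 0.184, 0.012]]
handle [[0.535, 0.095, 0.023]]
head [[0.551, -0.013, 0.023]]
roll [[0.445, -0.039, 0.026]]
spice [[0.698, -0.078, 0.106]]
[ 0.436  0.361 -0.101]
```

View pics/top1.png

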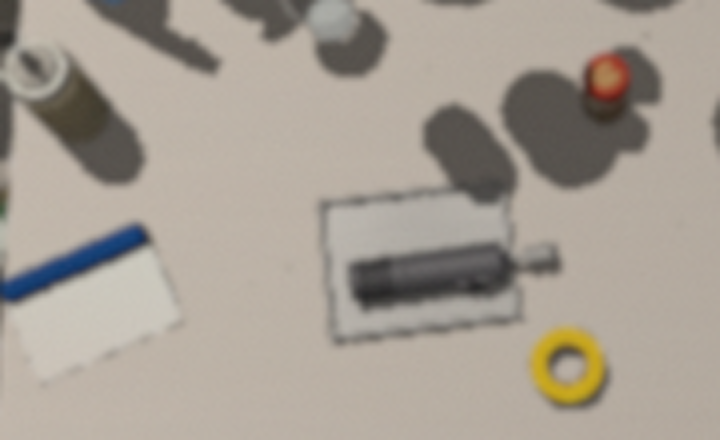

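The crop shows the handle lying in the tray, with the head past the right rim. The button bump is low, near the front. I'll move over it for a closer look, turning the tool x along the stick.

Emit:
carry_out:
  series:
    - [[0.04,0.03,-0.03,0.11,100],[0.08,0.07,-0.05,0.23,100],[0.13,0.1,-0.07,0.35,60],[0.17,0.14,-0.08,0.47,30],[0.21,0.18,-0.09,0.59,0],[0.26,0.21,-0.09,0.71,0],[0.3,0.25,-0.09,0.83,0],[0.35,0.29,-0.09,0.95,0],[0.39,0.32,-0.09,1.07,0],[0.43,0.35,-0.08,1.13,0]]

```text
t: 0.98
tool_pos: [0.4182, 0.2405, 0.2837]
ee_rot: [[0.089, -0.996, 0.001], [-0.996, -0.089, 0.001], [-0.001, -0.001, -1.0]]
wrist_force: [1.0, 1.3, -0.6]
opening: -0.0001
```

Emit:
carry_out:
  series:
    - [[0,0,0,0,0],[0,0,0,0,0],[0,0,0,0,0]]

```text
t: 1.23
tool_pos: [0.4176, 0.2423, 0.2828]
ee_rot: [[0.093, -0.996, -0.0], [-0.996, -0.093, 0.0], [-0.0, 0.0, -1.0]]
wrist_force: [-0.7, -0.2, 0.7]
opening: 0.0003
```

```bash
python3 - <<'E'
from h import *
im,C,s=shot("w1");print(s["t"],s["q"],s["tool_pos"],np.round(s["ee_rot"],3).tolist())
E
```

```text
1.2333 [ 8.62829884e-01  8.64834836e-02 -1.80240874e-01 -3.24009286e-04
 -1.30426788e+00 -7.69259860e-01] [0.41759206 0.24226374 0.28276373] [[0.093, -0.996, -0.0], [-0.996, -0.093, 0.0], [-0.0, 0.0, -1.0]]
```

View pics/w1.png

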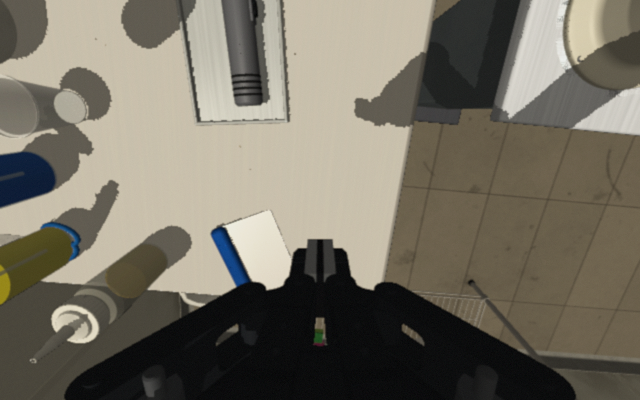

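The tray is at the top centre and the handle's rear end at (248,103). The arm stopped short of the target, so I'll move on.

Emit:
carry_out:
  series:
    - [[0.03,-0.02,0,0,0],[0.06,-0.04,0,0,0],[0.09,-0.055,0,0,0],[0.115,-0.07,0,0,0],[0.12,-0.07,0,0,0],[0.12,-0.07,0,0,0],[0.12,-0.07,0,0,0]]

```text
t: 1.87
tool_pos: [0.4982, 0.1306, 0.2827]
ee_rot: [[0.095, -0.995, -0.001], [-0.995, -0.095, 0.0], [-0.0, 0.001, -1.0]]
wrist_force: [-0.7, -1.1, 0.5]
opening: 0.0004
```

```bash
python3 - <<'E'
from h import *
im,C,s=shot("w2");print(s["t"],s["tool_pos"],np.round(s["ee_rot"],3).tolist())
E
```

```text
1.8667 [0.49818971 0.13058775 0.28269804] [[0.095, -0.995, -0.001], [-0.995, -0.095, 0.0], [-0.0, 0.001, -1.0]]
```

View pics/w2.png

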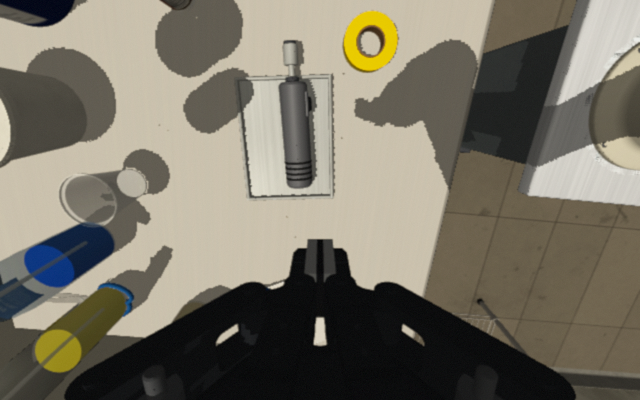

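The wrist view shows the tray corners near (238,80), (332,73), (334,195) and (249,198), the head at (290,52), the handle from (293,82) to (300,187), and the button at (310,104).

```bash
python3 - <<'E'
from h import *
s=r.state();C=cam("wrist",s);im=cv2.imread("pics/w2.png")
g=cv2.cvtColor(im,cv2.COLOR_BGR2GRAY)
for v in(92,120,140,155): print(v,[int(x) for x in g[v,274:322]])
for n,p,z in[("tray",[(238,80),(332,73),(334,195),(249,198)],.012),("head",(290.5,52),.023),("headtip",(290,40),.025),("handle front",(293,82),.035),("handle back",(300,187),.03),("button",(310,104),.023),("roll",(370,41),.026)]:
    print(n,pix(C,p,z).round(4).tolist())
E
```

```text
92 [201, 200, 199, 196, 180, 117, 78, 77, 82, 88, 91, 93, 97, 102, 109, 113, 118, 123, 120, 115, 109, 100, 96, 86, 83, 81, 76, 72, 68, 60, 70, 98, 89, 69, 81, 89, 87, 88, 87, 89, 125, 173, 190, 191, 191, 191, 191, 192]
120 [198, 201, 201, 201, 200, 196, 185, 134, 85, 79, 83, 87, 91, 94, 99, 104, 109, 113, 117, 120, 116, 112, 104, 99, 93, 87, 82, 77, 74, 70, 64, 57, 53, 45, 49, 76, 88, 85, 113, 173, 190, 189, 188, 191, 193, 193, 190, 190]
140 [199, 198, 201, 202, 204, 202, 200, 197, 187, 125, 80, 83, 86, 90, 93, 96, 101, 108, 113, 116, 117, 116, 112, 106, 99, 93, 88, 82, 79, 75, 70, 64, 57, 50, 42, 46, 73, 85, 84, 106, 163, 185, 185, 185, 190, 191, 190, 190]
155 [200, 200, 201, 204, 204, 206, 206, 200, 199, 191, 140, 89, 80, 86, 90, 94, 100, 101, 109, 112, 114, 115, 115, 111, 104, 97, 92, 86, 81, 77, 73, 69, 63, 57, 50, 40, 46, 74, 84, 80, 82, 109, 168, 184, 189, 194, 192, 190]
tray [[0.6244, 0.0286, 0.012], [0.4917, 0.0066, 0.012], [0.469, 0.1862, 0.012], [0.6049, 0.2041, 0.012]]
head [[0.5509, -0.0129, 0.023]]
headtip [[0.5523, -0.027, 0.025]]
handle front [[0.5439, 0.0254, 0.035]]
handle back [[0.5237, 0.1731, 0.03]]
button [[0.5189, 0.0514, 0.023]]
roll [[0.4459, -0.0358, 0.026]]
```

Emit:
carry_out:
  series:
    - [[0.015,-0.01,0.03,-0.01,70],[0.03,-0.02,0.06,-0.02,70],[0.045,-0.03,0.1,-0.03,70],[0.052,-0.037,0.14,-0.03,70],[0.052,-0.037,0.17,-0.03,70],[0.052,-0.037,0.18,-0.03,70],[0.052,-0.037,0.18,-0.03,70],[0.052,-0.037,0.18,-0.03,70]]

```text
t: 2.58
tool_pos: [0.5411, 0.0825, 0.1042]
ee_rot: [[0.126, -0.992, 0.002], [-0.992, -0.126, -0.0], [0.0, -0.002, -1.0]]
wrist_force: [-0.3, 0.3, 0.5]
opening: 0.0601
```

```bash
python3 - <<'E'
from h import *
im,C,s=shot("w3");print(s["t"],s["tool_pos"],s["opening"],np.round(s["ee_rot"],3).tolist())
print(proj(C,[[.5376,.082,.023],[.5355,.097,.023]]))
E
```

```text
2.5833 [0.54106771 0.08252389 0.10421687] 0.06005942646671727 [[0.126, -0.992, 0.002], [-0.992, -0.126, -0.0], [0.0, -0.002, -1.0]]
[[323.31518089 193.99922686]
 [323.475565   209.5197326 ]]
```

View pics/w3.png

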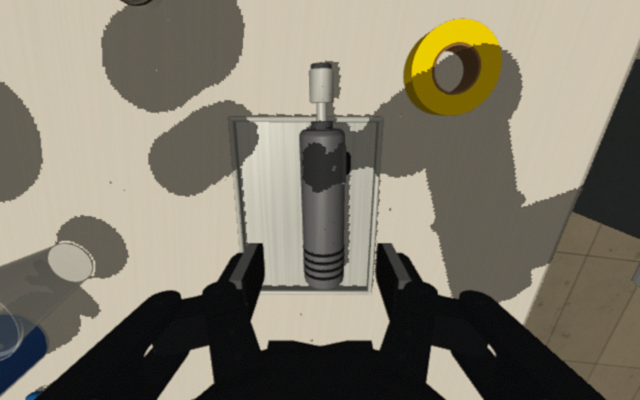

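The view shows the handle centred between the fingers: its axis is at col 324 in row 194 (predicted 323). The right rim's inner edge is around col 374, so the finger has clearance. I'll descend.

Emit:
carry_out:
  series:
    - [[0,0,0.03,0,70],[0,0,0.055,0,70],[0,0,0.075,0,70],[0,0,0.09,0,70],[0,0,0.096,0,70],[0,0,0.096,0,60],[0,0,0.096,0,60]]

```text
t: 3.22
tool_pos: [0.5418, 0.0821, 0.0088]
ee_rot: [[0.125, -0.992, 0.003], [-0.992, -0.125, 0.001], [-0.001, -0.004, -1.0]]
wrist_force: [0.3, 0.3, 0.8]
opening: 0.0515
```

Emit:
carry_out:
  series:
    - [[0,-0.002,0,0,56],[0,-0.004,0,0,56],[0,-0.006,0,0,56],[0,-0.009,0,0,56],[0,-0.012,0,0,56],[0,-0.015,0,0,56],[0,-0.018,0,0,56],[0,-0.021,0,0,56],[0,-0.024,0,0,56],[0,-0.026,0,0,56]]

```text
t: 4.05
tool_pos: [0.5679, 0.0849, 0.0085]
ee_rot: [[0.125, -0.992, 0.003], [-0.992, -0.125, 0.0], [-0.0, -0.003, -1.0]]
wrist_force: [0.4, -0.0, 8.4]
opening: 0.0475
```

```bash
python3 - <<'E'
from h import *
im,C,s=shot("w4");print(s["t"],s["tool_pos"],s["opening"],s["wrist_force"])
cv2.imwrite("pics/w4c.png",cv2.resize(im[0:280,200:480],None,fx=2,fy=2))
E
```

```text
4.05 [0.56794016 0.08486387 0.00846414] 0.04754212195979393 [ 0.37001952 -0.04067591  8.39728726]
```

View pics/w4c.png

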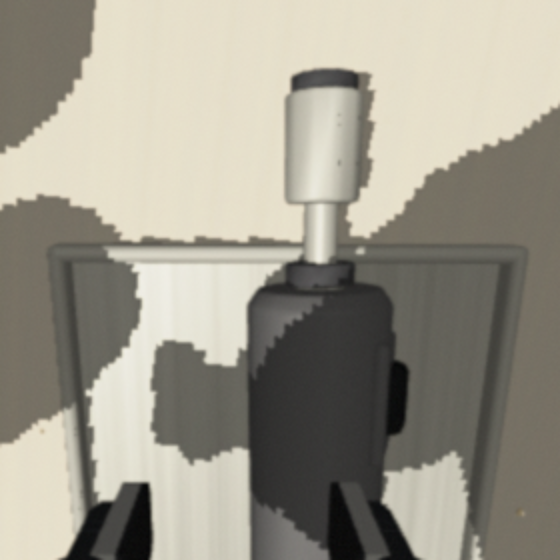

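The crop shows the button still facing right, so the handle barely rolled. The right finger seems to overlap the handle, with 8 N of upward force. I'll check from the scene camera.

```bash
python3 - <<'E'
from h import *
im=r.capture("scene")[...,::-1];C=cam("scene");s=r.state()
p=proj(C,[s["tool_pos"],[.5355,.097,.043],[.5355,.097,.003]]);print(p,s["q"],s["joint_efforts"])
u,v=p[0].astype(int)
a=cv2.resize(im[v-45:v+40,u-60:u+60],None,fx=6,fy=6,interpolation=cv2.INTER_CUBIC)
cv2.imwrite("pics/s4.png",a)
E
```

```text
[[290.0655433  190.24962023]
 [282.01107301 186.1290747 ]
 [282.44867362 193.67854792]] [ 0.43080208  0.50395921 -0.34819745  0.0013948  -0.71508609 -0.30690052] [-1.83296632e-01 -3.57690918e+01  1.16969723e+01  2.36168414e+00
  1.66120506e-01  1.27902307e-02]
```

View pics/s4.png

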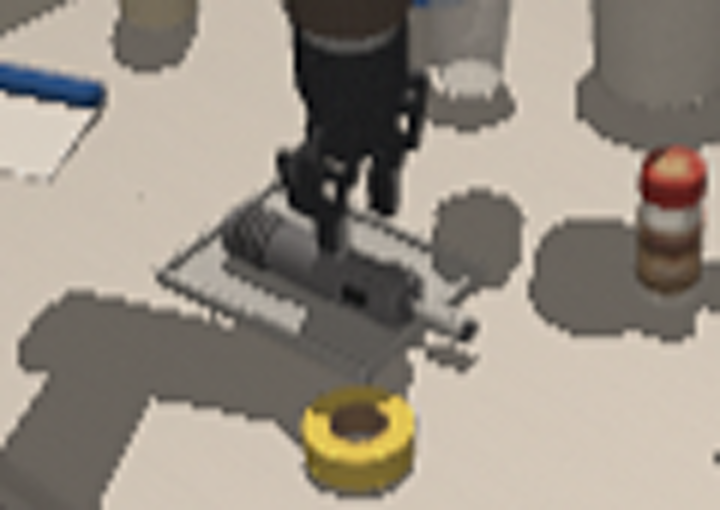

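The fingertip is standing on top of the handle. The real tips sit about 30 mm higher than the reported TCP suggests: the TCP projects 6 px below the tips. I'll lift, go back, straddle again and descend further in guarded steps.

Emit:
carry_out:
  series:
    - [[0,0,-0.01,0,56],[0,0,-0.015,0,60],[0,0.01,-0.015,0,70],[0,0.018,-0.015,0,70],[0,0.022,-0.015,0,70],[0,0.022,-0.015,0,70],[0,0.022,0,0,70],[0,0.022,0.01,0,70],[0,0.022,0.01,0,70],[0,0.022,0.01,0,70]]

```text
t: 4.98
tool_pos: [0.5438, 0.0814, -0.0038]
ee_rot: [[0.124, -0.992, -0.002], [-0.992, -0.124, -0.001], [0.001, 0.002, -1.0]]
wrist_force: [-0.7, 0.4, -0.4]
opening: 0.0598
```

```bash
python3 - <<'E'
from h import *
im,C,s=shot("w5");print(s["t"],s["tool_pos"],s["opening"],s["wrist_force"])
g=cv2.cvtColor(im,cv2.COLOR_BGR2GRAY)
for v in(170,200,225): print(v,[int(x) for x in g[v,240:400:4]])
cv2.imwrite("pics/w5c.png",im[40:400,100:540])
E
```

```text
4.9833 [ 0.54384985  0.08139517 -0.00383417] 0.059772900988818385 [-0.74170455  0.39269045 -0.42177366]
170 [231, 224, 226, 226, 225, 226, 221, 221, 224, 223, 136, 90, 99, 107, 115, 123, 129, 136, 133, 130, 128, 124, 120, 113, 108, 69, 51, 51, 49, 44, 92, 101, 99, 100, 98, 98, 100, 99, 100, 101]
200 [228, 224, 220, 221, 221, 106, 100, 96, 99, 101, 101, 82, 97, 106, 113, 122, 130, 133, 132, 62, 56, 58, 55, 56, 54, 55, 51, 48, 55, 32, 15, 11, 98, 100, 97, 101, 102, 98, 100, 98]
225 [221, 221, 214, 216, 218, 104, 98, 97, 98, 101, 102, 48, 46, 50, 52, 53, 53, 55, 54, 54, 56, 57, 57, 53, 53, 53, 51, 49, 55, 34, 62, 100, 99, 99, 97, 101, 101, 98, 101, 100]
```

View pics/w5c.png

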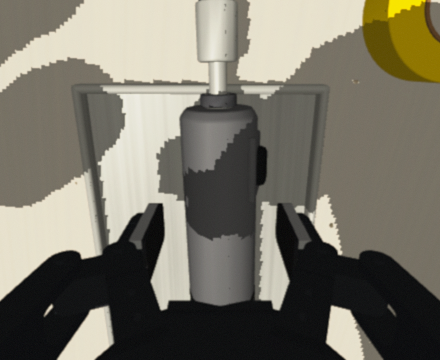

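The handle is centred (axis around col 320) between the fingers, with free space on both sides. There is no contact force at a reported z of −4 mm, which confirms the offset. I'll descend further.

Emit:
carry_out:
  series:
    - [[0.003,0,0.003,0,70],[0.006,0,0.007,0,70],[0.006,0,0.011,0,70],[0.006,0,0.015,0,70],[0.006,0,0.018,0,70],[0.006,0,0.018,0,70]]

```text
t: 5.53
tool_pos: [0.5444, 0.0755, -0.0219]
ee_rot: [[0.123, -0.992, -0.001], [-0.992, -0.123, -0.001], [0.0, 0.002, -1.0]]
wrist_force: [-0.4, -0.9, -0.4]
opening: 0.0598
```

```bash
python3 - <<'E'
from h import *
im,C,s=shot("w6");print(s["t"],s["tool_pos"],s["opening"],s["wrist_force"])
E
```

```text
5.5333 [ 0.54444819  0.07549001 -0.02185123] 0.05978710169878315 [-0.43607312 -0.89375774 -0.37325035]
```

Emit:
carry_out:
  series:
    - [[0,0,0.003,0,56],[0,0,0.003,0,56],[0,-0.003,0.003,0,56],[0,-0.006,0.003,0,56],[0,-0.009,0.003,0,56],[0,-0.012,0.003,0,56],[0,-0.015,0.003,0,56],[0,-0.018,0.003,0,56],[0,-0.02,0.003,0,56],[0,-0.02,0.003,0,56]]

```text
t: 6.42
tool_pos: [0.5656, 0.0784, -0.024]
ee_rot: [[0.124, -0.992, 0.001], [-0.992, -0.124, 0.0], [-0.0, -0.001, -1.0]]
wrist_force: [-0.0, 0.6, 0.1]
opening: 0.0479
```

```bash
python3 - <<'E'
from h import *
im,C,s=shot("w7");print(s["t"],s["tool_pos"],s["opening"],s["wrist_force"])
cv2.imwrite("pics/w7c.png",im[0:300,150:500])
E
```

```text
6.4167 [ 0.56564635  0.0783832  -0.02399813] 0.04789810181178182 [-0.04577993  0.56226827  0.10535551]
```

View pics/w7c.png

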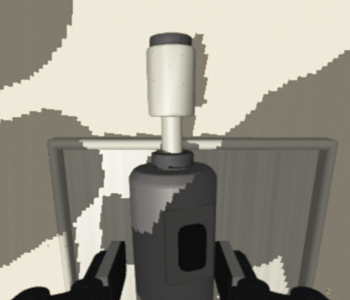

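The view shows the handle rolling well. The button is now at (342,248) against an axis at col 323, about 17° short of upright, so about 6 mm of travel remains.

```bash
cat > btn.py <<'E'
from h import *
def btn(im):
    g=cv2.cvtColor(im,cv2.COLOR_BGR2GRAY)
    m=(g<28).astype(np.uint8);n,l,st,c=cv2.connectedComponentsWithStats(m)
    print("blobs",[(st[i].tolist(),c[i].round(1).tolist()) for i in range(1,n) if st[i][4]>60 and c[i][1]<300])
    for v in(185,195,210): 
        row=g[v].astype(int);print(v,[int(x) for x in row[270:380:3]])
E
python3 - <<'E'
from btn import *
btn(cv2.imread("pics/w7.png"))
E
```

```text
blobs [([328, 224, 28, 47, 1187], [341.9, 247.0])]
185 [242, 240, 237, 158, 95, 103, 111, 113, 114, 118, 117, 118, 118, 118, 117, 117, 117, 119, 119, 118, 118, 116, 76, 60, 60, 59, 59, 58, 56, 55, 53, 51, 66, 110, 105, 107, 108]
195 [110, 240, 236, 186, 92, 103, 112, 113, 119, 123, 124, 130, 136, 143, 151, 158, 167, 169, 63, 60, 62, 60, 60, 60, 59, 60, 58, 57, 57, 55, 52, 51, 73, 112, 106, 108, 106]
210 [115, 113, 107, 105, 88, 100, 110, 115, 119, 121, 124, 129, 136, 136, 122, 70, 53, 54, 55, 55, 57, 58, 58, 59, 57, 59, 60, 58, 60, 59, 59, 52, 95, 108, 105, 111, 106]
```

Emit:
carry_out:
  series:
    - [[0,-0.002,0,0,56],[0,-0.004,0,0,56],[0,-0.005,0,0,56],[0,-0.006,0,0,56],[0,-0.006,0,0,56],[0,-0.006,0,0,56]]

```text
t: 6.97
tool_pos: [0.5709, 0.079, -0.024]
ee_rot: [[0.124, -0.992, 0.0], [-0.992, -0.124, 0.0], [-0.0, -0.0, -1.0]]
wrist_force: [-0.6, 0.6, -0.6]
opening: 0.0482
```

```bash
python3 - <<'E'
from btn import *
im,C,s=shot("w8");print(s["t"],s["tool_pos"],s["opening"],s["wrist_force"]);btn(im)
E
```

```text
6.9667 [ 0.57093879  0.07897056 -0.024027  ] 0.04822311792426204 [-0.63225166  0.55894787 -0.58003963]
blobs [([321, 226, 29, 47, 1243], [335.3, 248.5])]
185 [241, 241, 242, 244, 101, 96, 104, 109, 112, 116, 118, 117, 116, 115, 117, 117, 116, 116, 114, 114, 113, 112, 112, 78, 63, 63, 62, 58, 59, 57, 56, 56, 53, 60, 107, 107, 109]
195 [232, 241, 241, 243, 146, 94, 104, 107, 116, 122, 127, 132, 137, 143, 146, 147, 148, 133, 139, 64, 61, 63, 61, 61, 61, 59, 59, 58, 56, 56, 54, 55, 52, 71, 108, 106, 110]
210 [112, 110, 114, 115, 105, 87, 103, 108, 113, 119, 125, 130, 132, 72, 55, 55, 56, 56, 56, 59, 62, 60, 60, 61, 62, 62, 61, 61, 61, 60, 54, 54, 50, 83, 108, 106, 111]
```

Emit:
carry_out:
  series:
    - [[0,-0.001,0,0,56],[0,-0.002,0,0,56],[0,-0.0025,0,0,56],[0,-0.003,0,0,56],[0,-0.003,0,0,56],[0,-0.003,0,0,56]]

```text
t: 7.52
tool_pos: [0.5739, 0.0793, -0.024]
ee_rot: [[0.124, -0.992, 0.0], [-0.992, -0.124, 0.0], [-0.0, -0.0, -1.0]]
wrist_force: [0.3, -0.0, 0.2]
opening: 0.0479
```

```bash
python3 - <<'E'
from btn import *
im,C,s=shot("w9");print(s["t"],s["tool_pos"],s["opening"],s["wrist_force"]);btn(im)
E
```

```text
7.5167 [ 0.57393977  0.07933735 -0.02402692] 0.04787712653869514 [ 0.33566385 -0.01579817  0.23949049]
blobs [([315, 227, 30, 46, 1238], [329.5, 249.1])]
185 [236, 244, 241, 242, 196, 93, 101, 108, 113, 116, 116, 115, 118, 116, 117, 116, 115, 115, 115, 116, 109, 104, 77, 66, 63, 63, 58, 59, 58, 56, 56, 54, 53, 60, 109, 111, 107]
195 [234, 237, 239, 240, 238, 88, 100, 108, 116, 120, 123, 127, 131, 132, 136, 140, 146, 148, 138, 135, 61, 63, 63, 59, 60, 61, 61, 58, 58, 58, 57, 57, 53, 60, 110, 110, 107]
210 [111, 113, 112, 111, 112, 84, 98, 107, 115, 121, 123, 79, 77, 69, 55, 57, 57, 57, 60, 62, 61, 62, 60, 61, 62, 61, 61, 61, 58, 57, 58, 54, 53, 79, 111, 109, 106]
```

The button is now at col 329.5 against an axis at col 326.5, which is within about 2° of upright after parallax. I'll back the finger off sideways and rise clear.

Emit:
carry_out:
  series:
    - [[0,0.002,0,0,60],[0,0.003,0,0,70],[0,0.003,-0.01,0,70],[0,0.003,-0.03,0,70],[0,0.003,-0.06,0,70],[0,0.003,-0.09,0,40],[0,0.003,-0.1,0,0],[0,0.003,-0.1,0,0],[0,0.003,-0.1,0,0],[0,0.003,-0.1,0,0]]

```text
t: 8.4
tool_pos: [0.5697, 0.0786, 0.0749]
ee_rot: [[0.123, -0.992, -0.002], [-0.992, -0.123, -0.0], [0.0, 0.002, -1.0]]
wrist_force: [-0.3, -0.7, 0.5]
opening: 0.0002
```

```bash
python3 - <<'E'
from btn import *
im,C,s=shot("w10");print(s["t"],s["tool_pos"],s["opening"],s["wrist_force"]);btn(im)
g=cv2.cvtColor(im,cv2.COLOR_BGR2GRAY);m=(g<28).astype(np.uint8);n,l,st,c=cv2.connectedComponentsWithStats(m)
for i in range(1,n):
    if 60<st[i][4]<3000 and c[i][1]<300:
        x,y,w,h,_=st[i];P=pix(C,[c[i],(x+w/2,y),(x+w/2,y+h)],.048);print(P.round(4).tolist(),[totool(s,p).round(4).tolist() for p in P])
cv2.imwrite("pics/w10c.png",im[80:320,170:470])
E
```

```text
8.4 [0.56971522 0.07862942 0.07494584] 0.00015369838635948191 [-0.31100265 -0.70031917  0.46441324]
blobs [([311, 174, 17, 26, 400], [319.4, 186.5])]
185 [216, 213, 213, 219, 214, 212, 210, 211, 135, 83, 45, 43, 49, 52, 18, 11, 12, 9, 9, 22, 48, 48, 44, 44, 43, 88, 90, 87, 90, 88, 87, 88, 122, 184, 175, 112, 89]
195 [210, 210, 211, 216, 212, 208, 207, 209, 156, 77, 90, 92, 48, 49, 22, 9, 10, 12, 11, 20, 49, 48, 44, 41, 43, 87, 113, 190, 189, 192, 183, 186, 188, 184, 184, 185, 187]
210 [207, 206, 205, 211, 209, 203, 206, 201, 198, 77, 91, 97, 104, 109, 116, 125, 128, 121, 108, 97, 91, 83, 74, 61, 49, 89, 169, 185, 187, 188, 182, 189, 186, 181, 184, 186, 188]
[[0.5723, 0.057, 0.048], [0.5733, 0.0479, 0.048], [0.571, 0.0671, 0.048]] [[0.0218, 0.0, 0.0269], [0.0309, 0.0001, 0.027], [0.0116, 0.0001, 0.0269]]
```

View pics/w10c.png

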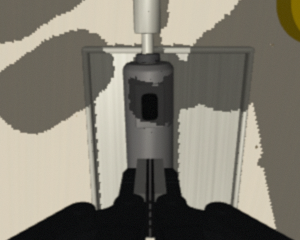

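The view shows the button dead centre on the handle (button col 319.4, axis about 320), so it faces up. The shut fingers are 22 mm behind it. Now I'll move over it and press, guarded.

Emit:
carry_out:
  series:
    - [[0.01,0,0.01,0,0],[0.021,0,0.025,0,0],[0.021,0,0.04,0,0],[0.021,0,0.05,0,0],[0.021,0,0.053,0,0],[0.021,0,0.055,0,0],[0.021,0,0.056,0,0],[0.021,0,0.057,0,0],[0.021,0,0.058,0,0],[0.021,0,0.058,0,0]]

```text
t: 9.28
tool_pos: [0.5737, 0.0583, 0.0184]
ee_rot: [[0.124, -0.992, 0.001], [-0.992, -0.124, 0.0], [-0.0, -0.001, -1.0]]
wrist_force: [0.0, 0.7, -0.7]
opening: 0.0
```

Emit:
carry_out:
  series:
    - [[0,0,0.001,0,0],[0,0,0.002,0,0],[0,0,0.003,0,0],[0,0,0.004,0,0],[0,0,0.004,0,0],[0,0,0.004,0,0]]

```text
t: 9.78
tool_pos: [0.574, 0.0583, 0.0145]
ee_rot: [[0.124, -0.992, 0.001], [-0.992, -0.124, 0.0], [-0.0, -0.001, -1.0]]
wrist_force: [0.6, 1.1, 4.0]
opening: -0.0001
```

Emit:
carry_out:
  series:
    - [[0,0,0.001,0,0],[0,0,0.002,0,0],[0,0,0.003,0,0],[0,0,0.003,0,0],[0,0,0.003,0,0]]

```text
t: 10.2
tool_pos: [0.5749, 0.0584, 0.0123]
ee_rot: [[0.125, -0.992, 0.003], [-0.992, -0.125, 0.0], [-0.0, -0.003, -1.0]]
wrist_force: [-0.0, 0.9, 8.3]
opening: -0.0002
```

```bash
python3 - <<'E'
from btn import *
im,C,s=shot("w11");print(s["t"],s["tool_pos"],s["wrist_force"])
g=cv2.cvtColor(im,cv2.COLOR_BGR2GRAY);print([int(x) for x in g[0:200:4,318]]);print([int(x) for x in g[20,270:370:4]])
P=[[.5723+.124*k,.057-.992*k,.023] for k in(.03,.051,.066,.081,.091,.106,.121)];print(proj(C,P).round(0).tolist())
E
```

```text
10.2 [0.57490561 0.05844901 0.01227637] [-0.03741105  0.92319033  8.31044074]
[222, 221, 124, 83, 113, 226, 226, 225, 224, 223, 224, 222, 222, 221, 220, 219, 218, 217, 216, 131, 230, 230, 231, 231, 232, 232, 233, 82, 84, 84, 165, 236, 235, 236, 236, 237, 237, 237, 237, 237, 237, 237, 237, 236, 236, 236, 235, 137, 92, 42]
[224, 222, 222, 222, 222, 221, 222, 222, 147, 189, 202, 215, 226, 212, 185, 162, 121, 112, 111, 204, 221, 221, 222, 222, 223]
[[324.0, 188.0], [324.0, 152.0], [324.0, 124.0], [324.0, 95.0], [324.0, 75.0], [325.0, 43.0], [325.0, 8.0]]
```

The first tube has sprung out: the head tip is at row 9, which matches the 40 mm extension prediction. Next I'll lift off and go over the head.

Emit:
carry_out:
  series:
    - [[0,0,-0.015,0,0],[0,0,-0.04,0,0],[0.02,0.001,-0.055,0,30],[0.05,0.002,-0.055,0,50],[0.08,0.002,-0.055,0,50],[0.1,0.002,-0.055,0,50],[0.108,0.002,-0.055,0,50],[0.108,0.002,-0.055,0,50],[0.108,0.002,-0.055,0,50]]

```text
t: 11.0
tool_pos: [0.5841, -0.0493, 0.0652]
ee_rot: [[0.123, -0.992, -0.002], [-0.992, -0.123, 0.0], [-0.0, 0.002, -1.0]]
wrist_force: [-0.6, -0.0, -0.3]
opening: 0.0425
```

```bash
python3 - <<'E'
from h import *
im,C,s=shot("w12");print(s["t"],s["tool_pos"],s["opening"])
print(proj(C,[[.5855,-.048,.023],[.5837,-.033,.023],[.5874,-.063,.023]]))
cv2.imwrite("pics/w12c.png",im[60:400,100:540])
E
```

```text
11.0 [ 0.58407181 -0.04932967  0.06515227] 0.04245947554725273
[[317.28085838 209.45870379]
 [317.28199321 227.09230254]
 [317.15179556 191.09888657]]
```

View pics/w12c.png

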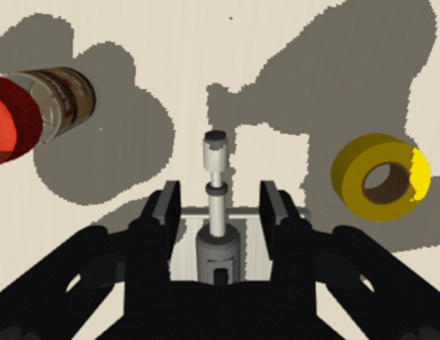

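The view shows the head at (315,210), as predicted and about 3 mm left of centre between the fingers. The path down is clear, so I'll descend and grip.

Emit:
carry_out:
  series:
    - [[0,-0.003,0.03,0,50],[0,-0.003,0.055,0,50],[0,-0.003,0.075,0,50],[0,-0.003,0.085,0,50],[0,-0.003,0.089,0,50],[0,-0.003,0.09,0,50],[0,-0.003,0.09,0,50]]

```text
t: 11.63
tool_pos: [0.5885, -0.0484, -0.0234]
ee_rot: [[0.125, -0.992, 0.001], [-0.992, -0.125, -0.0], [0.0, -0.001, -1.0]]
wrist_force: [0.1, -0.1, -0.2]
opening: 0.0429
```

Emit:
carry_out:
  series:
    - [[0,0,0,0,35],[0,0,0,0,20],[0,0,0,0,10],[0,0,0,0,10],[0,0,0,0,10],[0,0,0,0,10]]
  force: 40

```text
t: 12.13
tool_pos: [0.5882, -0.0489, -0.0233]
ee_rot: [[0.124, -0.992, 0.001], [-0.992, -0.124, 0.0], [0.0, -0.001, -1.0]]
wrist_force: [-0.6, 0.9, 3.3]
opening: 0.0184
```

Emit:
carry_out:
  series:
    - [[0.006,0,0,0,10],[0.014,0,0,0,10],[0.022,0,0,0,10],[0.03,0,0,0,10],[0.038,0,0,0,10],[0.046,0,0,0,10],[0.053,0,0,0,10],[0.06,0,0,0,10],[0.06,0,0,0,10]]

```text
t: 12.88
tool_pos: [0.5953, -0.1098, -0.0242]
ee_rot: [[0.122, -0.993, 0.0], [-0.993, -0.122, -0.0], [0.0, -0.0, -1.0]]
wrist_force: [0.5, 2.7, 1.3]
opening: 0.0187
```

Emit:
carry_out:
  series:
    - [[0.005,0,0,0,10],[0.009,0,0,0,10],[0.013,0,0,0,10],[0.016,0,0,0,10],[0.018,0,0,0,10],[0.018,0,0,0,10]]

```text
t: 13.38
tool_pos: [0.5974, -0.1267, -0.0241]
ee_rot: [[0.123, -0.992, -0.0], [-0.992, -0.123, -0.0], [-0.0, 0.0, -1.0]]
wrist_force: [0.9, 3.5, 0.9]
opening: 0.0189
```

Emit:
carry_out:
  series:
    - [[0.001,0,0,0,10],[0.002,0,0,0,10],[0.003,0,0,0,10],[0.004,0,0,0,10],[0.004,0,0,0,10]]

```text
t: 13.8
tool_pos: [0.5976, -0.1302, -0.0242]
ee_rot: [[0.124, -0.992, -0.001], [-0.992, -0.124, 0.0], [-0.0, 0.001, -1.0]]
wrist_force: [0.2, 2.6, 1.3]
opening: 0.0186
```

```bash
python3 - <<'E'
from h import *
s=r.state();print(s["tool_pos"],s["wrist_force"])
E
```

```text
[ 0.59758942 -0.1302327  -0.02415539] [0.22129191 2.56261841 1.3259755 ]
```

Emit:
carry_out:
  series:
    - [[0.001,0,0,0,10],[0.002,0,0,0,10],[0.003,0,0,0,10],[0.003,0,0,0,10],[0.003,0,0,0,10]]

```text
t: 14.22
tool_pos: [0.5981, -0.1334, -0.0241]
ee_rot: [[0.124, -0.992, -0.0], [-0.992, -0.124, -0.0], [0.0, 0.0, -1.0]]
wrist_force: [-1.9, 3.4, 1.6]
opening: 0.0186
```

Emit:
carry_out:
  series:
    - [[0.001,0,0,0,10],[0.002,0,0,0,10],[0.003,0,0,0,10],[0.003,0,0,0,10],[0.003,0,0,0,10]]

```text
t: 14.63
tool_pos: [0.5984, -0.1363, -0.0241]
ee_rot: [[0.123, -0.992, -0.001], [-0.992, -0.124, 0.0], [-0.0, 0.0, -1.0]]
wrist_force: [-0.9, 4.0, 0.5]
opening: 0.0187
```

Emit:
carry_out:
  series:
    - [[0.001,0,0,0,10],[0.002,0,0,0,10],[0.003,0,0,0,10],[0.003,0,0,0,10],[0.003,0,0,0,10]]

```text
t: 15.05
tool_pos: [0.5979, -0.1368, -0.0249]
ee_rot: [[0.123, -0.992, -0.002], [-0.992, -0.123, 0.003], [-0.003, 0.002, -1.0]]
wrist_force: [-2.8, 13.5, 0.7]
opening: 0.0185
```

Force has risen to 13.5 N and motion has stalled at y −0.137 (predicted −0.136), so the stop and the rim are both loaded. My viewing quota is used up, so I'll make a numeric check with the top camera.

```bash
python3 - <<'E'
from h import *
im=r.capture("top")[...,::-1];C=cam("top");old=cv2.imread("pics/top0.png")
cv2.imwrite("pics/top2.png",im)
s=r.state();T=np.array(s["tool_pos"]);T[2]=.035
g=cv2.cvtColor(im,cv2.COLOR_BGR2GRAY).astype(np.float32)
u=np.array(s["ee_rot"])[:,0];u=u/np.linalg.norm(u)
k=np.arange(-.32,-.12,.006);p=proj(C,T+k[:,None]*u).astype(np.float32)
v=cv2.remap(g,p[:,0][None],p[:,1][None],cv2.INTER_LINEAR)[0]
print([(round(float(a*1e3)),int(b)) for a,b in zip(k,v)])
hsv=lambda i:cv2.cvtColor(i,cv2.COLOR_BGR2HSV)
for n,i in(("old",old),("new",im)):
    h=hsv(i)
    for nm,lo,hi,roi in(("yellow",(20,150,120),(35,255,255),(300,225,345,255)),("red",(0,150,80),(10,255,255),(320,155,345,185))):
        x0,y0,x1,y1=roi;m=cv2.inRange(h[y0:y1,x0:x1],lo,hi);q=np.argwhere(m);print(n,nm,len(q),q.mean(0).round(1) if len(q) else None)
print(s["t"],s["wrist_force"],s["tool_pos"])
E
```

```text
[(-320, 185), (-314, 177), (-308, 138), (-302, 97), (-296, 81), (-290, 74), (-284, 74), (-278, 76), (-272, 76), (-266, 87), (-260, 97), (-254, 98), (-248, 98), (-242, 99), (-236, 101), (-230, 112), (-224, 124), (-218, 132), (-212, 136), (-206, 137), (-200, 136), (-194, 133), (-188, 131), (-182, 132), (-176, 132), (-170, 132), (-164, 130), (-158, 127), (-152, 121), (-146, 115), (-140, 107), (-134, 96), (-128, 93), (-122, 111)]
old yellow 176 [16.3 21.6]
old red 55 [14.9 12.1]
new yellow 0 None
new red 20 [11.3 13. ]
15.1 [-1.8940664  12.77026474  1.17607575] [ 0.59787131 -0.13674305 -0.02487015]
```

The handle's rear end is about 307 mm behind the grasp, against 306 mm expected when fully extended. From the top the arm hides the bystanders, so I'll check them in the scene view and then hand in.

```bash
python3 - <<'E'
from h import *
im=r.capture("scene")[...,::-1];old=cv2.imread("pics/scene0.png")
for n,i in(("old",old),("new",im)):
    h=cv2.cvtColor(i,cv2.COLOR_BGR2HSV)
    for nm,lo,hi,(x0,y0,x1,y1) in(("yellow",(20,150,100),(35,255,255),(270,200,310,235)),("red",(0,120,80),(10,255,255),(325,160,355,200))):
        q=np.argwhere(cv2.inRange(h[y0:y1,x0:x1],lo,hi));print(n,nm,len(q),q.mean(0).round(1) if len(q) else None)
s=r.state();print(s["t"],s["wrist_force"],s["opening"])
r.finish_job()
E
```

```text
old yellow 181 [18.3 19.3]
old red 69 [14.7 16.8]
new yellow 173 [18.6 19.2]
new red 0 None
15.15 [-1.22596912e+00  1.49101980e+01 -1.18520630e-02] 0.018871722960916045
the job is handed in; nothing more can be done
```

I rolled the handle along the tray until the button faced up, pressed the button and the first tube sprang out. I then gripped the magnet head and pulled it straight out until it stopped. The job was handed in at about 15 s with the head still held.

**Last checks that agreed**
- **Button:** it was centred on the handle within about 2° before I pressed it.
- **First tube:** the head tip moved to where a 40 mm extension predicts.
- **Full extension:** the pull rose from about 3–4 N to 13–15 N as the motion stalled at y = −0.137, against −0.136 predicted. The handle's rear end was about 307 mm behind the grasp, against 306 mm expected. So the handle should be against the front rim, though I had no pictures left to see it.
- **Grip:** the opening stayed at about 18.5–19 mm on the 20 mm head.
- **Label roll:** it has not moved in the scene view.

**What failed or disagreed**
- **Fingertip height:** the real fingertips sit about 30–35 mm higher than the reported TCP implies. Because of this, on the first roll attempt a finger stood on top of the handle with about 8 N. I lifted off and redid it lower.
- **Spice jar:** the arm hid it in the final scene view, and the final top view showed only part of its lid. Its position was not confirmed at the end, but it was clear in the wrist view just before I gripped the head.
- **Other bystanders:** I did not check them individually at the end. The arm did not work near them.

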